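# Offer up the balance's cover flap and hold its hinge in line

### The arm

A 6-joint arm with a two-finger parallel gripper is mounted at the origin on the work surface. World frame = base frame: x ahead of the robot, y to its left, z up, the work surface at z = 0. Lengths are in m, angles in rad, forces in N, time in s.
With the tool pointing down it reaches from about 0.3 to 0.875 m from the base axis. Payload 6.4 kg.
Tool frame: the origin (TCP) lies on the centre line of the jaws, within the pads' length; the fingertips stand 11 mm ahead of it and the grasp point (between the pads) lies 8 mm behind it; x points along the fingers, y is the direction in which the jaws open and shut, and the axes are right-handed (so a half turn about x gives the same grasp; the last joint's range is limited). The gripper opens to 85 mm and grips with 20 to 120 N. Pads are 22 mm wide; open, the fingers measure 114 mm over their backs; the gripper's body (76 mm by 85 mm) begins 54 mm behind the grasp point. The pads swing forward as they close: fully open they stand 13 mm farther back than shut.
Start: joints at [1.098, 0.181, 1.607, -0, 1.354, -0.206], TCP at [0.152, 0.555, 0.208] pointing down, gripper open.
Joint ranges: [-2.99, 2.99], [-0.89, 2.07], [0.3, 2.58], [-1.14, 4.28], [0, 2.63], [-3.12, 3.12]. Speed limits (rad/s): [2.57, 2.57, 3.01, 3.14, 3.14, 3.14].

### API

Orientations are given as a unit quaternion [w, x, y, z].
In Python, from bench import ctrl, camera, hand_in gives the robot as it stands. The module is installed in compiled form; this text tells all that it offers.
- The arm moves only by the tool drive_tool, never from a script. Its argument "increments" is a list of rows, each a list of 7 numbers: the shift along the tool's x, y, z in m, then the turn, a rotation vector about the tool's x, y, z in degrees, then the gripper's target within -1 to 1 (fully open at 1, half-way at 0, shut at -1). In form: [[dx, dy, dz, rx, ry, rz, claw], ...]. A call has 1 to 10 rows; each row shifts and turns the commanded pose from where the row before left it, along the tool's axes as they then stand; what a row does not reach is not made up. A row lasts 1/8 s, in which the tool goes at most 62.5 mm and 10.7 degrees, less where a joint would pass 70% of its speed; a pose out of reach is approached as far as the arm can. A call is refused whole if a number of a shift passes 0.0625 or a number of a turn 10.7, either way. A call with a gripper value outside its range is refused whole. The fingers move at their own pace and stop on an object; the grip force is fixed at half the most. Time passes only in rows, so rows that do not move let the fingers close. It gives the time, the measured TCP pose, the force and the opening at its end, in the units of the state.
- ctrl.get_obs(): the state, without advancing time (a new reading comes with each control period).
- camera(name): name is "scene" or "top" or "wrist"; returns a dict with "img" (400x640x3 uint8, red, green, blue), "depth" (400x640 float32, m along the optical axis (not along the pixel's ray), 0 where there is no reading), "fx", "fy", "cx", "cy" (pixels), "k1" (the pictures are not rectified: a ray, as slopes to the right and down, at radius r is drawn at 1 + k1 r^2 times it, then the intrinsics apply), "world_from_camera" (4x4, takes a point from camera to world coordinates); the wrist camera has in their place "hand_eye" (4x4, takes a point from camera to tool coordinates, whose origin is the TCP and whose axes are the tool frame's). Camera axes: x right, y down, z forward; pixel columns grow to the right and rows downward; lengths in m; the calibration is good to about 2 mm. A picture is of the moment at which its call begins: read the wrist's pose just before it.
- hand_in(): hands the job in, once; it reports no verdict.
The state is a dict: "time_s": time; "q": joint angles; "dq": joint speeds; "joint_efforts": joint torques, N m; "eef_pos": TCP position; "eef_rot": TCP orientation; "wrist_force": force on the tool from outside, world axes, zero at the start; "torque": the same for the moment, N m; "opening": opening from 0.0 (shut) to 1.0 (fully open).
Only numpy, scipy, OpenCV 4.12 (cv2) and the standard library are available. Lean on these libraries where they do the work, as an engineer would, in place of code of your own. Each camera call takes 0.05 s, during which the arm holds its last target.

### The job

The cover flap of the laboratory balance has to be hinged on again. Of the two flaps lying on the bench, pick up the one whose knuckle fits between the two brass knuckles on the balance, and gently bring it level over the weighing pan with its knuckle in the gap so that the holes line up and a pin could be slid through all three. Finish while holding it there, still, carried by the gripper alone with no weight resting on the balance, and leave the other flap, the beaker, the jar and the hinge pin alone.

Things in the scene. Friction and masses are not known exactly. Their poses are not given: they have to be found in the camera images.
- flap: The matching flap, loose, rigid, 0.2 to 0.35 kg, lying flat left or right of the balance: blue plate 125 (x, -75 to +50) x 110 (y) x 5 mm with ONE steel knuckle at the middle of its +x edge and a white bar handle on top. Origin: underside of the plate, right below the handle's centre (centre of mass within 5 mm of it); x towards the knuckle, y along the hinge axis, z up
- flap_eye (a point): Centre of the hole in the blue flap's knuckle, at (70, 0, 12) mm in the flap's frame, same axes. The knuckle is a tube along y, 32 mm long, 24 mm outside, with a 12 mm through hole, joined to the plate by a tongue of the same 32 mm width
- flap_grip (a point): Grasp point on the blue flap's handle, (0, 0, 32) mm in the flap's frame. The handle is an upright bar, 14 mm thick (x), 50 mm long (y), from z = 5 to z = 45 mm; best gripped from above, closing along the flap's x on the 14 mm
- spare: The wrong flap, loose: same plate, handle and frame but green, with TWO steel knuckles at the outer ends of its edge (y = 20 to 52 mm on both sides, none in the middle), so it cannot go between those of the balance. Leave alone
- balance: White laboratory balance, fixed on the bench; blue panel on its front (its -x). Housing 200 (x) x 180 (y) mm, top at z = 63 mm; steel pan 116 mm wide, centre x = -25, top z = 75 mm. At the back a grey U-shaped bracket, 104 mm wide, front face x = 79, two arms up to z = 172 mm, carries two brass knuckles. Origin: centre of its underside at bench height; z up
- hinge_eye (a point): Middle of the gap between the brass knuckles, on their hole axis: (60, 0, 160) mm in the balance's frame, same axes. Brass tubes along y, 24 mm outside, hole 12 mm, at y = 20 to 52 mm both sides: gap 40 mm, free all round down to z = 110 mm; bracket arms 19 mm behind the axis. When done, the flap's axes point as the balance's do (handle over the pan)
- beaker: Clear glass beaker, 64 mm wide, 85 mm high, upright behind the balance; origin at the centre of its underside. Leave alone
- jar: Closed amber jar, 60 mm wide, 75 mm high; origin at the centre of its underside. Leave alone
- pin: Steel hinge pin, 6 mm thick, 121 mm long, lying in a grey open tray (150 x 60 x 18 mm); origin under its middle, x along it. Leave alone; someone else slides it in
Not all that is in view belongs to the job. Of the things that look like the flap, the smallest one is meant.

How it is judged:
By the outcome, as a careful person would: the job done as asked, in the order asked, and still so for the second after the job is handed in, while the arm keeps its last pose, push and grip.
It also fails if it takes over 40 s, if anything falls off the work surface, if the arm or the gripper's body presses on something with over 40 N, if the wrist force passes 120 N, or if a joint passes its speed limit or range.

## Working session

There is one attempt and no reset: what is moved stays moved. The work goes in short steps, Python scripts to look and compute and a tool call to move; the robot and the scene stay as the last step left them, time stands still between calls to the robot, and variables do not carry over. Pictures are saved under pics/ and viewed, and the job is handed in when it is done.

Besides the shell and the picture viewer there is one more tool, called after "Request:" as name(argument=value, ...) on one line, values as JSON. drive_tool: Moves the arm, as the interface text tells. Its arguments: {"type":"object","properties":{"increments":{"type":"array","items":{"type":"array","items":{"type":"number"}}}},"required":["increments"]}

```bash
mkdir -p pics; python3 - <<'E'
from bench import ctrl,camera
import cv2,numpy as np
o=ctrl.get_obs();print({k:np.round(v,3) for k,v in o.items()})
for n in("scene","top"):
    c=camera(n);cv2.imwrite(f"pics/{n}0.png",c["img"][:,:,::-1]);np.savez(f"{n}0.npz",**c)
    print(n,c["fx"],c["cx"],c["cy"],c["k1"],np.round(c["world_from_camera"],3).tolist())
E
```

```text
{'time_s': np.float64(0.0), 'q': array([ 1.098,  0.182,  1.608, -0.   ,  1.354, -0.206]), 'dq': array([-0.001,  0.   , -0.001, -0.001, -0.001, -0.001]), 'joint_efforts': array([-0.0000e+00, -4.4487e+01, -3.5134e+01, -0.0000e+00,  9.0000e-03,
        0.0000e+00]), 'eef_pos': array([0.151, 0.554, 0.207]), 'eef_rot': array([ 0.701,  0.093,  0.701, -0.095]), 'wrist_force': array([ 0.058, -0.587, -0.263]), 'torque': array([ 0.024, -0.004, -0.019]), 'opening': np.float64(0.999)}
scene 370.93625992577546 314.2048940916194 204.30146052531794 0.006976771341449208 [[0.604, 0.583, -0.543, 1.005], [0.797, -0.427, 0.428, -0.462], [0.018, -0.691, -0.723, 0.807], [0.0, 0.0, 0.0, 1.0]]
top 439.9945430676765 321.9353476864857 193.92573908270947 -0.04143205501415178 [[-0.03, -0.994, 0.109, 0.36], [-0.999, 0.031, 0.006, -0.041], [-0.01, -0.108, -0.994, 1.227], [0.0, 0.0, 0.0, 1.0]]
```

View pics/scene0.png

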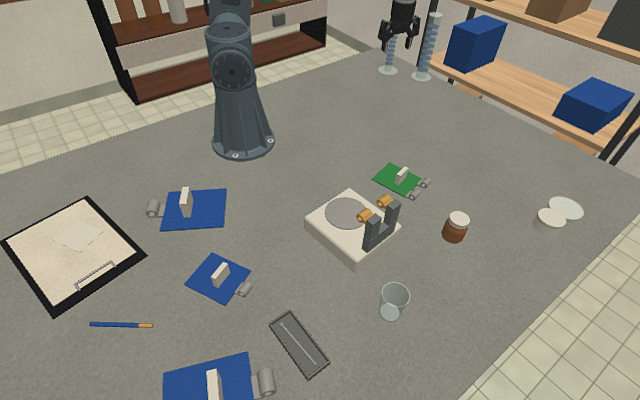

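View pics/top0.png

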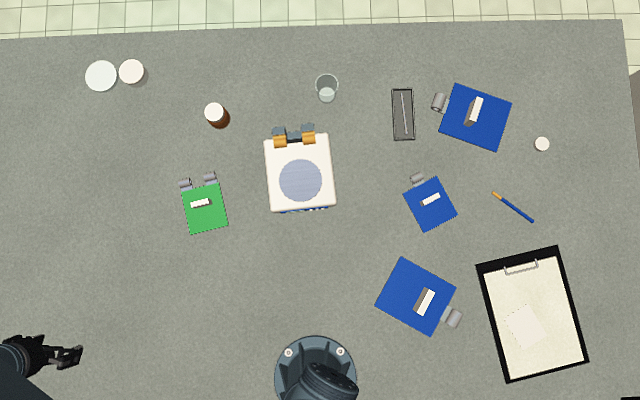

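Top view: candidates for the flap are small blue (430,203), large blue (416,297), large blue (476,117) and green with two knuckles (204,207). The smallest blue one at (430,203) is the choice. The balance is at (300,172) with brass knuckles at about (280,141) and (308,139), the pin tray at (402,114), beaker at (327,88) and jar at (216,115).

```bash
cat > h.py <<'E'
import numpy as np,cv2
def cloud(c):
    """world (or camera if wrist) points HxWx3, valid mask"""
    h,w=c["depth"].shape
    u,v=np.meshgrid(np.arange(w),np.arange(h))
    K=np.array([[float(c["fx"]),0,float(c["cx"])],[0,float(c["fy"]),float(c["cy"])],[0,0,1]])
    p=np.stack([u,v],-1).reshape(-1,1,2).astype(np.float64)
    s=cv2.undistortPointsIter(p,K,np.array([float(c["k1"]),0,0,0,0]),None,None,(3,50,1e-10)).reshape(h,w,2)
    d=c["depth"].astype(float)
    return np.dstack([s*d[...,None],d]),d>0
def tf(T,P): return P@T[:3,:3].T+T[:3,3]
E
python3 - <<'E'
import numpy as np,cv2
from h import *
for n in("top","scene"):
    c=dict(np.load(f"{n}0.npz"));P,m=cloud(c);W=tf(c["world_from_camera"],P)
    hsv=cv2.cvtColor(c["img"],cv2.COLOR_RGB2HSV);H,S,V=[hsv[...,i].astype(int) for i in range(3)]
    print(n,"bench z",np.median(W[...,2][m&(abs(W[...,2])<.02)]))
    # blue
    bm=((H>100)&(H<125)&(S>120)&m&(W[...,2]<.03)&(W[...,2]>-.02)&(abs(W[...,0]-.4)<.6)&(abs(W[...,1])<.6)).astype(np.uint8)
    k,l,st,ce=cv2.connectedComponentsWithStats(bm)
    for i in range(1,k):
        if st[i,4]>200:
            q=W[l==i]; r=cv2.minAreaRect(q[:,:2].astype(np.float32)*1000)
            print("blue",ce[i].round(),st[i,4],np.round(r[0],1),np.round(r[1],1),round(r[2],1),"z",np.median(q[:,2]).round(4))
    # housing top
    hm=((W[...,2]>.055)&(W[...,2]<.071)&m&(abs(W[...,1])<.3)&(W[...,0]>.25)&(W[...,0]<.8)&(V>150)&(S<60)).astype(np.uint8)
    k,l,st,ce=cv2.connectedComponentsWithStats(hm);i=1+st[1:,4].argmax();q=W[l==i]
    r=cv2.minAreaRect(q[:,:2].astype(np.float32)*1000);print("housing",ce[i],st[i,4],np.round(r[0],1),np.round(r[1],1),round(r[2],1),np.median(q[:,2]))
    br=((H>10)&(H<28)&(S>110)&m&(W[...,2]>.13)&(W[...,2]<.2)).astype(np.uint8)
    k,l,st,ce=cv2.connectedComponentsWithStats(br)
    for i in range(1,k):
        if st[i,4]>20:
            q=W[l==i];print("brass",ce[i].round(),st[i,4],np.round(q.mean(0),4),np.round(np.percentile(q,[2,98],axis=0),4).tolist())
c=np.load("top0.npz")["img"];cv2.imwrite("pics/crop.png",cv2.resize(c[90:240,240:480],None,fx=3,fy=3)[:,:,::-1])
E
```

```text
top bench z 1.5995249755151875e-05
blue [475. 118.] 2811 [ 701.7 -477.6] [175.2 156.4] 67.5 z 0.0058
blue [430. 204.] 1604 [ 456.8 -332.2] [125.6 111.8] 25.4 z 0.0044
blue [414. 296.] 3280 [ 205.7 -278.6] [176.2 154.1] 59.2 z 0.0066
housing [299.48327138 171.94964515] 2959 [551.1  26.9] [199.6 179.6] 5.2 0.06245539003560108
brass [308. 137.] 159 [ 0.6169 -0.004   0.1679] [[0.6035, -0.0186, 0.1593], [0.6337, 0.0109, 0.1744]]
brass [279. 141.] 159 [0.6111 0.0666 0.1673] [[0.5969, 0.0525, 0.1576], [0.6276, 0.0821, 0.1733]]
scene bench z 0.00125570427518934
blue [195. 211.] 1969 [ 208.  -281.6] [175.8 158.8] 59.6 z 0.0079
blue [217. 279.] 1550 [ 459.2 -335.6] [128.9 110.2] 26.0 z 0.006
blue [210. 380.] 2870 [ 680.2 -468.8] [173.5  98.5] 68.2 z 0.0084
housing [345.89196676 227.43545706] 1805 [552.8  24. ] [202.9 180. ] 5.4 0.06346516347786124
brass [553.  15.] 253 [0.232  1.512  0.1895] [[0.1306, 1.4517, 0.1789], [0.2825, 1.7171, 0.1996]]
brass [384. 201.] 146 [0.6143 0.0607 0.167 ] [[0.6005, 0.0489, 0.1534], [0.6291, 0.08, 0.174]]
brass [364. 215.] 150 [ 0.6208 -0.0106  0.1671] [[0.6085, -0.0224, 0.1529], [0.635, 0.008, 0.1738]]
```

View pics/crop.png

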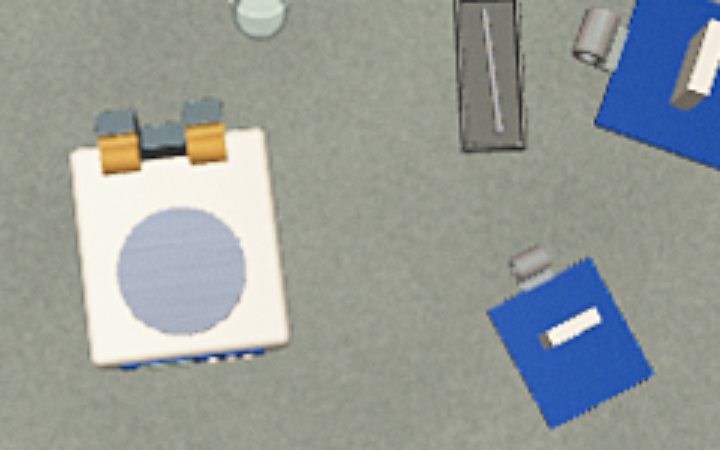

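Close crop confirms it: blue plate of 125 x 112 mm with one middle knuckle, near full-picture pixel (418,178). Now working out the move to above it.

```bash
cat >> h.py <<'E'
from scipy.spatial.transform import Rotation as R
def pose(o): 
    q=o["eef_rot"]; return R.from_quat([q[1],q[2],q[3],q[0]]).as_matrix(),np.array(o["eef_pos"])
def target(yaw,sgn):  # tool x down, tool y = sgn*flap x axis
    x=np.array([0,0,-1.]);y=sgn*np.array([np.cos(yaw),np.sin(yaw),0]);return np.column_stack([x,y,np.cross(x,y)])
def delta(Rc,pc,Rt,pt):
    rv=np.degrees(R.from_matrix(Rc.T@Rt).as_rotvec())
    print("turn(tool,deg)",rv.round(2),"shift in old axes mm",(1e3*Rc.T@(pt-pc)).round(1),"shift in new axes mm",(1e3*Rt.T@(pt-pc)).round(1))
E
python3 - <<'E'
from h import *
from bench import ctrl,camera
o=ctrl.get_obs();Rc,pc=pose(o);print(Rc.round(3),pc)
for s in(1,-1): delta(Rc,pc,target(np.radians(25.6),s),np.array([.468,-.327,.21]))
c=camera("wrist");print(c["fx"],c["k1"],c["hand_eye"].round(3).tolist())
E
```

```text
[[-0.001  0.264  0.965]
 [-0.001  0.965 -0.264]
 [-1.    -0.002 -0.   ]] [0.15132383 0.55418751 0.2070803 ]
turn(tool,deg) [4.911e+01 2.000e-02 9.000e-02] shift in old axes mm [  -1.9 -766.5  537.8] shift in new axes mm [ -2.9 -95.2 931.5]
turn(tool,deg) [-1.3089e+02 -1.1000e-01  2.0000e-02] shift in old axes mm [  -1.9 -766.5  537.8] shift in new axes mm [  -2.9   95.2 -931.5]
336.572815783941 -0.06863514289672142 [[0.001, -0.317, 0.948, -0.168], [1.0, 0.001, -0.001, 0.0], [-0.001, 0.948, 0.317, -0.08], [0.0, 0.0, 0.0, 1.0]]
```

Request:
drive_tool(increments=[[0,-0.038,0.027,0,0,0,1],[0,-0.038,0.027,0,0,0,1],[0,-0.038,0.027,0,0,0,1],[0,-0.038,0.027,0,0,0,1],[0,-0.038,0.027,0,0,0,1],[0,-0.038,0.027,0,0,0,1],[0,-0.038,0.027,0,0,0,1],[0,-0.038,0.027,0,0,0,1],[0,-0.038,0.027,0,0,0,1],[0,-0.038,0.027,0,0,0,1]])

```text
time_s: 1.4
eef_pos: [0.3121, 0.1155, 0.2079]
eef_rot: [0.701, 0.094, 0.701, -0.094]
wrist_force: [0.6, -0.2, -0.0]
opening: 1.006
```

Request:
drive_tool(increments=[[0,-0.038,0.027,0,0,0,1],[0,-0.038,0.027,0,0,0,1],[0,-0.038,0.027,0,0,0,1],[0,-0.038,0.027,0,0,0,1],[0,-0.038,0.027,0,0,0,1],[0,-0.038,0.027,0,0,0,1],[0,-0.038,0.027,0,0,0,1],[0,-0.038,0.027,0,0,0,1],[0,-0.038,0.027,0,0,0,1],[0,-0.038,0.027,0,0,0,1]])

```text
time_s: 2.65
eef_pos: [0.4723, -0.3222, 0.2075]
eef_rot: [0.701, 0.094, 0.701, -0.094]
wrist_force: [-0.8, 0.4, 0.1]
opening: 1.0
```

Request:
drive_tool(increments=[[0,0,0,9.8,0,0,1],[0,0,0,9.8,0,0,1],[0,0,0,9.8,0,0,1],[0,0,0,9.8,0,0,1],[0,0,0,9.8,0,0,1],[0,0,0,0,0,0,1],[0,0,0,0,0,0,1]])

```text
time_s: 3.52
eef_pos: [0.472, -0.3207, 0.2077]
eef_rot: [0.599, 0.375, 0.599, -0.375]
wrist_force: [0.3, -0.5, 0.4]
opening: 1.0
```

```bash
cat > look.py <<'E'
import sys
from h import *
from bench import ctrl,camera
n=sys.argv[1]
o=ctrl.get_obs();Rc,pc=pose(o);c=camera("wrist");cv2.imwrite(f"pics/w{n}.png",c["img"][:,:,::-1]);np.savez(f"w{n}.npz",Rc=Rc,pc=pc,**c)
print(o["time_s"],pc.round(4),o["wrist_force"].round(2),o["q"].round(2),o["opening"])
P,m=cloud(c);W=tf(c["hand_eye"],P)@Rc.T+pc
hsv=cv2.cvtColor(c["img"],cv2.COLOR_RGB2HSV);H,S,V=[hsv[...,i].astype(int) for i in range(3)]
g=m&(abs(W[...,2])<.003)&(S<60);print("bench z",np.median(W[...,2][m&(abs(W[...,2])<.01)]))
bm=((H>100)&(H<125)&(S>120)&m&(W[...,2]<.03)).astype(np.uint8)
k,l,st,ce=cv2.connectedComponentsWithStats(bm)
for i in range(1,k):
    if st[i,4]>500:
        q=W[l==i];r=cv2.minAreaRect(q[:,:2].astype(np.float32)*1000);print("blue",ce[i].round(),st[i,4],np.round(r[0],1),np.round(r[1],1),round(r[2],1),np.median(q[:,2]).round(4))
hm=(m&(W[...,2]>.035)&(W[...,2]<.06)&(S<60)&(V>120)).astype(np.uint8)
k,l,st,ce=cv2.connectedComponentsWithStats(hm)
for i in range(1,k):
    if st[i,4]>100:
        q=W[l==i];r=cv2.minAreaRect(q[:,:2].astype(np.float32)*1000);print("handle?",ce[i].round(),st[i,4],np.round(r[0],1),np.round(r[1],1),round(r[2],1),q[:,2].max().round(4))
        t=q[q[:,2]>np.percentile(q[:,2],95)-.003];r=cv2.minAreaRect(t[:,:2].astype(np.float32)*1000);print(" top",len(t),np.round(r[0],1),np.round(r[1],1),round(r[2],1),np.median(t[:,2]).round(4))
E
python3 look.py 1
```

```text
3.525 [ 0.472  -0.3207  0.2077] [ 0.28 -0.53  0.44] [-0.8   0.17  1.62 -0.    1.35 -1.26] 1.0002699984335257
bench z 0.001990612912716974
blue [120.  52.] 12984 [ 208.2 -282.7] [179.4 154.2] 58.9 0.0086
blue [304. 170.] 9611 [ 460.  -334.4] [125.9 108.8] 25.8 0.0066
blue [390. 345.] 4720 [ 685.7 -495.7] [132.9 131.7] 68.0 0.0088
handle? [78. 27.] 813 [ 208.4 -289.5] [ 2.5 61.2] 58.8 0.0599
 top 145 [ 210.1 -290.6] [ 2.3 55.9] 58.8 0.058
handle? [316. 181.] 691 [ 471.2 -328.7] [13.4 49.7] 26.0 0.0488
 top 666 [ 471.4 -328.6] [13.5 49.5] 25.3 0.0466
```

View pics/w1.png

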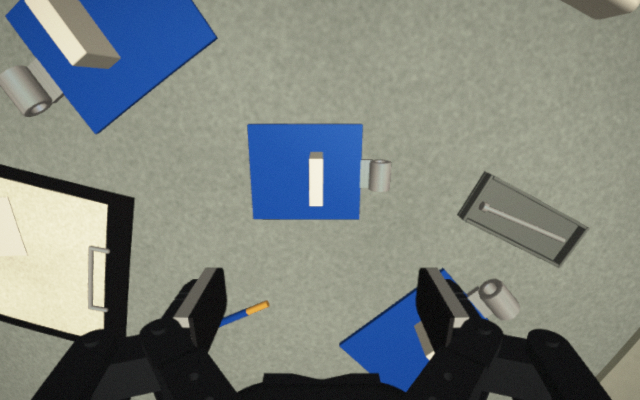

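Wrist view: the small blue flap is centred at (304,170) with handle (316,181) and knuckle at (378,175); the jaws lie on either side. Three estimates of the handle agree within 3 mm.

```bash
python3 - <<'E'
from h import *
from bench import ctrl
Rc,pc=pose(ctrl.get_obs());delta(Rc,pc,target(np.radians(25.8),1),np.array([.4713,-.3286,.025]))
E
```

```text
turn(tool,deg) [ 0.06 -0.01  0.  ] shift in old axes mm [182.8  -4.1   6.8] shift in new axes mm [182.8  -4.1   6.7]
```

Request:
drive_tool(increments=[[0.02,-0.002,0.003,0,0,0,0],[0.03,-0.002,0.004,0,0,0,0],[0.03,0,0,0,0,0,0],[0.02,0,0,0,0,0,0],[0,0,0,0,0,0,0],[0,0,0,0,0,0,0]])

```text
time_s: 4.32
eef_pos: [0.472, -0.3293, 0.1089]
eef_rot: [0.599, 0.376, 0.598, -0.376]
wrist_force: [0.6, -0.8, 0.9]
opening: 0.499
```

```bash
python3 look.py 2
```

```text
4.325 [ 0.472  -0.3293  0.1089] [ 0.64 -0.76  0.86] [-0.82  0.29  1.69 -0.    1.16 -1.26] 0.4992530043868191
bench z 0.0019171155004264195
blue [72. 54.] 12579 [ 241.7 -302.8] [179.1  76.3] 59.1 0.0085
blue [303. 185.] 17027 [ 460.3 -334.4] [124.7 109.8] 25.9 0.0066
handle? [ 9. 19.] 423 [ 223.1 -298.4] [ 3.  26.7] 58.3 0.0568
 top 59 [ 229.6 -302.4] [2.1 9.7] 62.9 0.0515
handle? [318. 204.] 1282 [ 471.2 -328.8] [13.6 50.2] 25.1 0.0485
 top 1224 [ 471.2 -328.8] [13.6 50.2] 25.1 0.0466
```

View pics/w2.png

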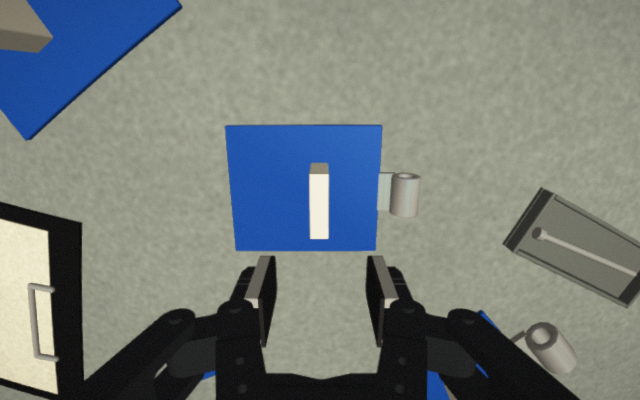

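Jaws straddle the handle (318,204), which sits centred between the pads at columns 270 and 370. Descend.

Request:
drive_tool(increments=[[0.02,0,0,0,0,0,0],[0.025,0,0,0,0,0,0],[0.02,0,0,0,0,0,0],[0.012,0,0,0,0,0,0],[0.006,0,0,0,0,0,0],[0,0,0,0,0,0,0],[0,0,0,0,0,0,0]])

```text
time_s: 5.25
eef_pos: [0.472, -0.3294, 0.0258]
eef_rot: [0.599, 0.376, 0.598, -0.376]
wrist_force: [1.2, -0.2, -0.8]
opening: 0.497
```

Request:
drive_tool(increments=[[0,0,0,0,0,0,-0.4],[0,0,0,0,0,0,-1],[0,0,0,0,0,0,-1],[0,0,0,0,0,0,-1],[0,0,0,0,0,0,-1],[0,0,0,0,0,0,-1]])

```text
time_s: 6.0
eef_pos: [0.4715, -0.3288, 0.0249]
eef_rot: [0.599, 0.376, 0.599, -0.376]
wrist_force: [-0.1, -0.7, 0.8]
opening: 0.001
```

Opening reads shut, which suggests the handle may not be between the pads. Looking.

```bash
python3 look.py 3; python3 - <<'E'
from bench import camera
import cv2
for n in("scene",):
    c=camera(n);cv2.imwrite("pics/s3.png",cv2.resize(c["img"][190:340,130:330],None,fx=3.5,fy=3.5)[:,:,::-1])
E
```

```text
6.0 [ 0.4715 -0.3288  0.0249] [-0.12 -0.65  0.77] [-0.82  0.41  1.73 -0.    1.   -1.26] 0.000724446325848212
bench z 0.0018094252746410598
blue [29. 29.] 3919 [ 276.4 -288.7] [74.8 31.7] 59.1 0.0084
blue [294. 214.] 29333 [ 460.4 -336.2] [126.7 113.6] 26.0 0.0066
handle? [318. 232.] 1331 [ 465.9 -317.2] [13.8 25.3] 25.9 0.0596
 top 1138 [ 465.9 -317.2] [13.7 25.1] 26.3 0.0466
```

View pics/w3.png

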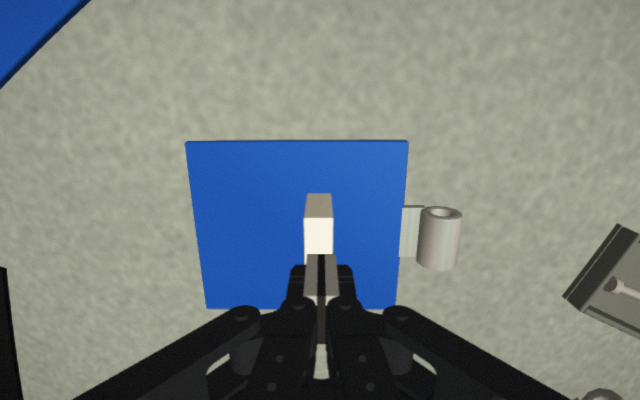

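View pics/s3.png

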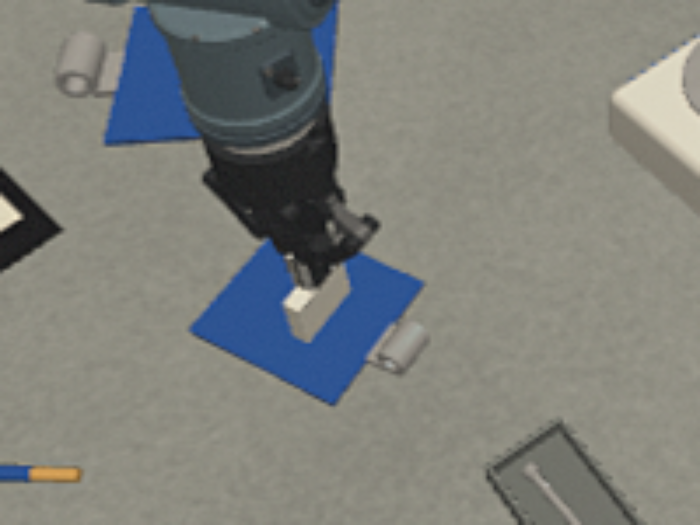

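```bash
python3 - <<'E'
from h import *
for n in(2,3):
    c=dict(np.load(f"w{n}.npz"));P,m=cloud(c);T=tf(c["hand_eye"],P)
    pts=[(225,318),(245,318),(250,310),(260,310),(260,330),(270,310),(290,310),(290,332),(280,321),(310,321),(360,321),(330,321)] if n==3 else [(265,265),(300,268),(330,265),(270,380),(330,380)]
    for p in pts: print(n,p,c["img"][p],(1e3*T[p]).round(1))
c=np.load("w3.npz")["img"];cv2.imwrite("pics/w3c.png",cv2.resize(c[190:390,240:400],None,fx=3.7,fy=2.9)[:,:,::-1])
E
```

```text
2 (265, 265) [101  97  88] [-39.8 -22.5  -9.9]
2 (300, 268) [14 14 14] [-52.6 -19.8  -1.1]
2 (330, 265) [14 14 13] [-62.4 -19.9   5.7]
2 (270, 380) [101  96  89] [-43.1  26.2  -9.4]
2 (330, 380) [46 43 40] [-64.7  23.5   3.8]
3 (225, 318) [247 243 229] [-20.2   0.  -20.5]
3 (245, 318) [246 242 228] [-22.3   0.  -11.1]
3 (250, 310) [246 242 227] [-21.7  -3.8  -8.1]
3 (260, 310) [107 104  95] [-35.5  -3.4 -10.1]
3 (260, 330) [108 106  97] [-35.2   5.4 -10. ]
3 (270, 310) [107 104  98] [-43.8  -3.1  -9.8]
3 (290, 310) [105 102  91] [-58.6  -2.7  -9.8]
3 (290, 332) [108 104  95] [-59.1   5.6 -10.1]
3 (280, 321) [14 17 14] [-51.2   1.5  -9.6]
3 (310, 321) [49 48 44] [-63.    1.5  -4. ]
3 (360, 321) [160 162 144] [ 22.7   1.6 101.9]
3 (330, 321) [44 43 38] [-62.9   1.5   5.2]
```

View pics/w3c.png

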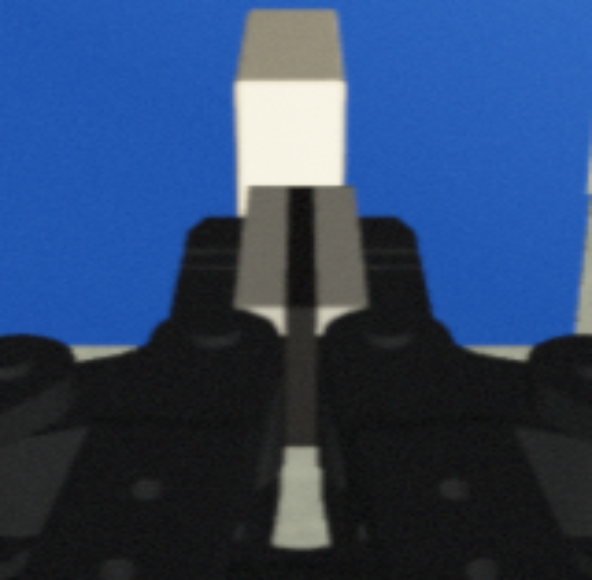

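The pads are shut above the handle: in the tool frame their tips appear about 30 mm behind the TCP, not 11 mm ahead as stated. Measuring this more exactly.

```bash
python3 - <<'E'
from h import *
for n,col in((1,215),(2,265),(3,312),(3,330)):
    c=dict(np.load(f"w{n}.npz"));P,m=cloud(c);T=1e3*tf(c["hand_eye"],P)
    print(n,[(r,T[r,col].round(0).tolist()) for r in (range(250,304,4) if n>1 else range(266,330,6))])
# wrist depth of robot link vs FK: scene view of gripper
from bench import ctrl,camera
o=ctrl.get_obs();Rc,pc=pose(o)
c=camera("scene");P,m=cloud(c);W=tf(c["world_from_camera"],P)
near=m&(np.hypot(W[...,0]-pc[0],W[...,1]-pc[1])<.06)
V=c["img"].max(-1)
dk=near&(V<60)&(W[...,2]<.3)
print("dark robot lowest z near tcp",np.sort(W[...,2][dk])[:15].round(3), dk.sum())
E
```

```text
1 [(266, [207.0, -132.0, 128.0]), (272, [-47.0, -42.0, -10.0]), (278, [-50.0, -41.0, -10.0]), (284, [-51.0, -41.0, -7.0]), (290, [-53.0, -41.0, -6.0]), (296, [-52.0, -41.0, -3.0]), (302, [-54.0, -41.0, -1.0]), (308, [-54.0, -41.0, 2.0]), (314, [-56.0, -41.0, 4.0]), (320, [-55.0, -42.0, 7.0]), (326, [-57.0, -41.0, 8.0])]
2 [(250, [103.0, -48.0, 54.0]), (254, [107.0, -49.0, 60.0]), (258, [-34.0, -23.0, -10.0]), (262, [-37.0, -23.0, -10.0]), (266, [-40.0, -23.0, -9.0]), (270, [-45.0, -22.0, -10.0]), (274, [-48.0, -21.0, -10.0]), (278, [-50.0, -21.0, -10.0]), (282, [-53.0, -20.0, -10.0]), (286, [-56.0, -20.0, -10.0]), (290, [-58.0, -20.0, -9.0]), (294, [-57.0, -20.0, -7.0]), (298, [-58.0, -20.0, -6.0]), (302, [-59.0, -20.0, -4.0])]
3 [(250, [-21.0, -3.0, -8.0]), (254, [-29.0, -3.0, -10.0]), (258, [-34.0, -3.0, -10.0]), (262, [-37.0, -2.0, -10.0]), (266, [-40.0, -2.0, -10.0]), (270, [-44.0, -2.0, -10.0]), (274, [-48.0, -2.0, -10.0]), (278, [-51.0, -2.0, -10.0]), (282, [-53.0, -2.0, -10.0]), (286, [-56.0, -2.0, -10.0]), (290, [-58.0, -2.0, -10.0]), (294, [-61.0, -2.0, -10.0]), (298, [-63.0, -2.0, -9.0]), (302, [-69.0, -2.0, -12.0])]
3 [(250, [-22.0, 6.0, -8.0]), (254, [-29.0, 6.0, -10.0]), (258, [-33.0, 5.0, -10.0]), (262, [-37.0, 5.0, -10.0]), (266, [-40.0, 5.0, -10.0]), (270, [-44.0, 5.0, -10.0]), (274, [-47.0, 5.0, -10.0]), (278, [-50.0, 5.0, -10.0]), (282, [-53.0, 5.0, -10.0]), (286, [-55.0, 5.0, -9.0]), (290, [-59.0, 5.0, -10.0]), (294, [-61.0, 5.0, -10.0]), (298, [-63.0, 5.0, -9.0]), (302, [-69.0, 5.0, -12.0])]
dark robot lowest z near tcp [0.059 0.06  0.061 0.061 0.063 0.063 0.066 0.067 0.068 0.069 0.069 0.07
 0.07  0.07  0.075] 1146
```

Both the wrist and the scene camera put the fingertips at about z = 0.053, so the reported TCP lies about 40 mm beyond the real one. I use the measured geometry: open, go 40 mm further down (tips about 13 mm above the bench), and close.

Request:
drive_tool(increments=[[0,0,0,0,0,0,0],[0,0,0,0,0,0,0],[0,0,0,0,0,0,0],[0.01,0,0,0,0,0,0],[0.012,0,0,0,0,0,0],[0.01,0,0,0,0,0,0],[0.005,0,0,0,0,0,0],[0.003,0,0,0,0,0,0],[0,0,0,0,0,0,0],[0,0,0,0,0,0,0]])

```text
time_s: 7.4
eef_pos: [0.4718, -0.3291, -0.0147]
eef_rot: [0.599, 0.376, 0.598, -0.376]
wrist_force: [0.2, -0.2, -0.0]
opening: 0.502
```

```bash
python3 look.py 4
```

```text
7.4 [ 0.4718 -0.3291 -0.0147] [ 0.23 -0.22 -0.04] [-0.82  0.48  1.73  0.    0.93 -1.26] 0.5022543444254293
bench z 0.0017871899199801804
blue [289. 227.] 36378 [ 460.3 -334.4] [125.1 110.6] 25.7 0.0066
handle? [317. 303.] 4439 [ 471.5 -328.6] [13.9 50.9] 25.9 0.0488
 top 4031 [ 471.5 -328.6] [13.9 50.9] 25.9 0.0466
```

View pics/w4.png

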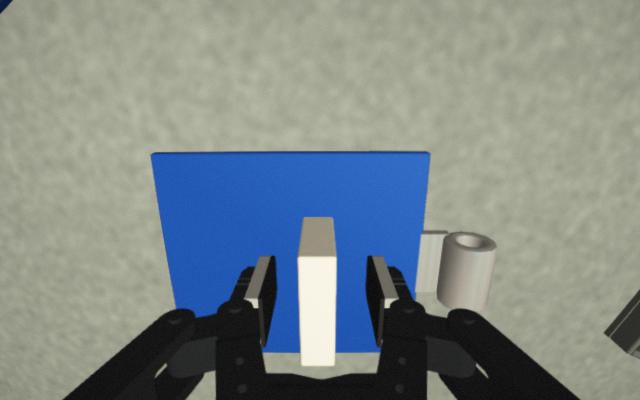

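The handle (317,303) now stands between the pads at (262,300) and (380,300). Close.

Request:
drive_tool(increments=[[0,0,0,0,0,0,-0.4],[0,0,0,0,0,0,-0.7],[0,0,0,0,0,0,-1],[0,0,0,0,0,0,-1],[0,0,0,0,0,0,-1],[0,0,0,0,0,0,-1]])

```text
time_s: 8.2
eef_pos: [0.4716, -0.3291, -0.0148]
eef_rot: [0.599, 0.376, 0.599, -0.376]
wrist_force: [-2.4, -0.5, 5.5]
opening: 0.158
```

Request:
drive_tool(increments=[[-0.003,0,0,0,0,0,-1],[-0.005,0,0,0,0,0,-1],[-0.012,0,0,0,0,0,-1],[-0.02,0,0,0,0,0,-1],[-0.03,0,0,0,0,0,-1],[-0.03,0,0,0,0,0,-1],[-0.03,0,0,0,0,0,-1],[-0.03,0,0,0,0,0,-1],[-0.025,0,0,0,0,0,-1],[-0.015,0,0,0,0,0,-1]])

```text
time_s: 9.45
eef_pos: [0.4721, -0.3294, 0.1878]
eef_rot: [0.6, 0.376, 0.598, -0.376]
wrist_force: [0.7, 1.0, -3.4]
opening: 0.156
```

```bash
cat > inhand.py <<'E'
import sys
from h import *
from bench import ctrl,camera
n=sys.argv[1]
o=ctrl.get_obs();Rc,pc=pose(o);c=camera("wrist");cv2.imwrite(f"pics/w{n}.png",c["img"][:,:,::-1]);np.savez(f"w{n}.npz",Rc=Rc,pc=pc,**c)
print(o["time_s"],pc.round(4),o["wrist_force"].round(2),o["torque"].round(2),o["q"].round(2),o["opening"])
P,m=cloud(c);T=tf(c["hand_eye"],P)*1e3
hsv=cv2.cvtColor(c["img"],cv2.COLOR_RGB2HSV);H,S,V=[hsv[...,i].astype(int) for i in range(3)]
bm=((H>100)&(H<125)&(S>120)&m&(T[...,0]<60)).astype(np.uint8)
k,l,st,ce=cv2.connectedComponentsWithStats(bm)
i=1+st[1:,4].argmax();l=cv2.erode((l==i).astype(np.uint8),np.ones((5,5)));q=T[l>0];q=q[abs(q[:,0]-np.median(q[:,0]))<8]
A=np.c_[q[:,1:],np.ones(len(q))];co,*_=np.linalg.lstsq(A,q[:,0],rcond=None)
print("plate top plane: tool x =",co.round(4)," tilt deg about y,z",np.degrees(np.arctan(co[:2])).round(2))
T2=T[bm>0];T2=T2[abs(T2[:,0]-np.median(q[:,0]))<8]
r=cv2.minAreaRect(T2[:,1:].astype(np.float32));print("plate rect (tool y,z):",np.round(r,1) if 0 else r)
sm=m&(S<60)&(T[...,1]>54)&(T[...,1]<95)&(abs(T[...,2])<28)&(abs(T[...,0]-co[2])<25)
q=T[sm];print("knuckle pts",len(q),np.percentile(q,[1,50,99],axis=0).round(1).tolist())
t=q[q[:,1]>60]; print(" z-mid of tube",(np.percentile(t[:,2],1)+np.percentile(t[:,2],99))/2, "top x",np.percentile(t[:,0],2))
E
python3 inhand.py 5
```

```text
9.45 [ 0.4721 -0.3294  0.1878] [ 0.68  1.05 -3.39] [0.03 0.01 0.04] [-0.82  0.2   1.63  0.    1.31 -1.26] 0.15617436648429237
plate top plane: tool x = [ 2.00000e-04 -8.00000e-04 -2.13608e+01]  tilt deg about y,z [ 0.01 -0.05]
plate rect (tool y,z): ((-10.970733642578125, -0.14131927490234375), (110.40343475341797, 124.78425598144531), 89.93801879882812)
knuckle pts 4901 [[-40.9, 54.4, -16.4], [-35.6, 65.2, -4.4], [-19.1, 81.0, 14.8]]
 z-mid of tube -0.8059614179282164 top x -40.74113825633344
```

View pics/w5.png

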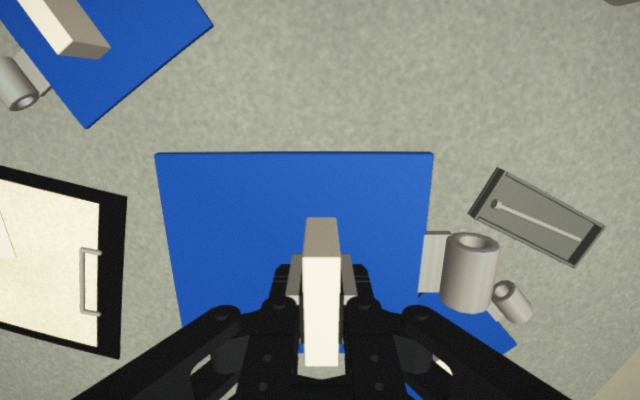

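The flap is held, level to 0.05°, square in the jaws, with its knuckle at (470,270). Next I stage it 60 mm in front of the hinge and still high.

```bash
python3 - <<'E'
from h import *
from bench import ctrl
Rc,pc=pose(ctrl.get_obs());delta(Rc,pc,target(np.radians(5.2),1),np.array([.4846,.0185,.1878]))
E
```

```text
turn(tool,deg) [20.52  0.27 -0.14] shift in old axes mm [ 1.000e-01  1.620e+02 -3.087e+02] shift in new axes mm [   1.4   43.5 -345.9]
```

Request:
drive_tool(increments=[[0,0.0065,-0.0123,0,0,0,-1],[0,0.013,-0.0247,0,0,0,-1],[0,0.0194,-0.037,0,0,0,-1],[0,0.021,-0.04,0,0,0,-1],[0,0.021,-0.04,0,0,0,-1],[0,0.021,-0.04,0,0,0,-1],[0,0.021,-0.04,0,0,0,-1],[0,0.0194,-0.037,0,0,0,-1],[0,0.013,-0.0247,0,0,0,-1],[0,0.0065,-0.0123,0,0,0,-1]])

```text
time_s: 10.75
eef_pos: [0.4822, 0.021, 0.1836]
eef_rot: [0.598, 0.375, 0.6, -0.376]
wrist_force: [0.9, -0.6, -2.5]
opening: 0.155
```

Request:
drive_tool(increments=[[0,0,0,3,0,0,-1],[0,0,0,5,0,0,-1],[0,0,0,5,0,0,-1],[0,0,0,5,0,0,-1],[0,0,0,2.5,0,0,-1],[0,0,0,0,0,0,-1],[0,0,0,0,0,0,-1]])

```text
time_s: 11.62
eef_pos: [0.4834, 0.0187, 0.1845]
eef_rot: [0.522, 0.476, 0.523, -0.477]
wrist_force: [0.3, 0.5, -3.1]
opening: 0.156
```

```bash
python3 inhand.py 6
```

```text
11.625 [0.4834 0.0187 0.1845] [ 0.34  0.48 -3.14] [-0.01 -0.04 -0.04] [-0.21 -0.    1.85 -0.    1.29 -0.3 ] 0.15593218876266823
plate top plane: tool x = [-2.00000e-04 -8.00000e-04 -2.13838e+01]  tilt deg about y,z [-0.01 -0.05]
plate rect (tool y,z): ((-11.088554382324219, -1.053680419921875), (125.0409927368164, 110.09001922607422), 0.3016543686389923)
knuckle pts 4970 [[-40.8, 54.4, -16.9], [-35.5, 65.3, -4.8], [-18.9, 81.2, 14.7]]
 z-mid of tube -1.1874797922491291 top x -40.68046638664266
```

View pics/w6.png

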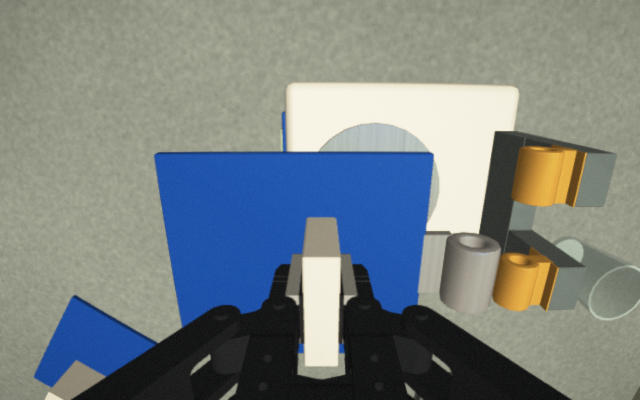

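Wrist view: the flap's steel knuckle at (470,270), the brass knuckles at (540,176) and (517,280). I'll measure both in the same tool frame.

```bash
cat > rel.py <<'E'
import sys
from h import *
from scipy.optimize import least_squares
c=dict(np.load(f"w{sys.argv[1]}.npz"));P,m=cloud(c);T=tf(c["hand_eye"],P)*1e3
hsv=cv2.cvtColor(c["img"],cv2.COLOR_RGB2HSV);H,S,V=[hsv[...,i].astype(int) for i in range(3)]
ker=np.ones((3,3),np.uint8)
def fit(mask,name):
    """cylinder r=12 with axis near tool z: centre (x,y) at z=0, slopes; uses curved surface"""
    q=T[cv2.erode(mask.astype(np.uint8),ker)>0]
    zr=np.percentile(q[:,2],[1,99])
    s=q[(q[:,2]>zr[0]+3)&(q[:,2]<zr[1]-1)]
    zc=zr.mean()
    f=lambda p:np.hypot(s[:,0]-p[0]-p[2]*(s[:,2]-zc),s[:,1]-p[1]-p[3]*(s[:,2]-zc))-12
    r=least_squares(f,[np.percentile(s[:,0],2)+12,np.median(s[:,1]),0,0],loss="soft_l1",f_scale=.5)
    raw=T[mask]; top=raw[raw[:,0]<r.x[0]-8]
    zt=[top[:,2].min(),*np.percentile(top[:,2],[1,99]),top[:,2].max()]
    print(name,len(s),"axis x,y",r.x[:2].round(2),"slopes deg",np.degrees(r.x[2:]).round(2),"rms",np.sqrt(np.mean(r.fun**2)).round(2),"zrange",np.round(zt,1))
    return r.x,zt
x0=np.nan
ymax=float(sys.argv[2]) if len(sys.argv)>2 else 95
st=m&(S<45)&(V>60)&(T[...,1]>59)&(T[...,1]<84)&(abs(T[...,2])<28)&(T[...,0]>-55)&(T[...,0]<-12)
a,za=fit(st,"steel")
br=m&(H>8)&(H<30)&(S>110)&(T[...,1]>40)&(T[...,0]<60)
k,l,s,ce=cv2.connectedComponentsWithStats(br.astype(np.uint8))
for i in range(1,k):
    if s[i,4]>150: 
        q=l==i
        print(ce[i].round(),s[i,4]); fit(q,"brass")
E
python3 rel.py 6
```

```text
steel 2856 axis x,y [-28.11  71.73] slopes deg [0.69 0.19] rms 1.3 zrange [-17.2 -16.8  14.6  16.1]
[548. 175.] 3787
brass 2811 axis x,y [ 22.21 132.17] slopes deg [-0.17  0.26] rms 2.98 zrange [-51.8 -51.3 -20.2 -19.5]
[524. 280.] 3129
brass 2051 axis x,y [ 21.9 132.3] slopes deg [ 1.44 -0.56] rms 3.17 zrange [19.8 20.4 51.7 52.5]
```

```bash
python3 - <<'E'
s=open('rel.py').read()
s=s.replace('''    raw=T[mask]; top''','''    for _ in range(4):
        p0=r.x; s=q[(q[:,2]>zr[0]+4)&(q[:,2]<zr[1]-1.5)&(q[:,0]<p0[0]-2)&(abs(q[:,1]-p0[1])<11)]
        r=least_squares(f,p0,loss="soft_l1",f_scale=.3)
    raw=T[mask]; top''')
open('rel.py','w').write(s)
E
python3 rel.py 6; python3 rel.py 5
```

```text
steel 2068 axis x,y [-28.12  71.81] slopes deg [ 0.37 -0.17] rms 0.55 zrange [-17.2 -16.8  14.6  16.1]
[548. 175.] 3787
brass 1482 axis x,y [ 23.04 130.74] slopes deg [0.12 0.2 ] rms 0.66 zrange [-51.8 -51.3 -20.2 -19.5]
[524. 280.] 3129
brass 1084 axis x,y [ 22.98 130.59] slopes deg [0.26 0.17] rms 0.61 zrange [19.6 20.3 51.7 52.5]
steel 2117 axis x,y [-28.08  71.52] slopes deg [ 0.28 -0.49] rms 0.55 zrange [-16.8 -16.3  14.9  15.9]
```

Relative to the hinge: 51 mm down, 59 mm forward, about 0.8 mm sideways, yaw within 0.2°. I descend in front of the hinge first, then look again.

Request:
drive_tool(increments=[[0.004,0,0,0,0,0,-1],[0.009,0,0.0008,0,0,0,-1],[0.011,0,0,0,0,0,-1],[0.011,0,0,0,0,0,-1],[0.009,0,0,0,0,0,-1],[0.005,0,0,0,0,0,-1],[0.002,0,0,0,0,0,-1],[0,0,0,0,0,0,-1],[0,0,0,0,0,0,-1]])

```text
time_s: 12.8
eef_pos: [0.4841, 0.018, 0.1343]
eef_rot: [0.522, 0.477, 0.522, -0.477]
wrist_force: [0.5, 0.4, -3.0]
opening: 0.16
```

Request:
drive_tool(increments=[[0,0.004,0,0,0,0,-1],[0,0.007,0,0,0,0,-1],[0,0.006,0,0,0,0,-1],[0,0.003,0,0,0,0,-1],[0,0,0,0,0,0,-1],[0,0,0,0,0,0,-1]])

```text
time_s: 13.55
eef_pos: [0.5035, 0.0199, 0.1337]
eef_rot: [0.522, 0.477, 0.522, -0.477]
wrist_force: [0.6, -0.4, -2.0]
opening: 0.156
```

```bash
python3 inhand.py 7; python3 rel.py 7
```

```text
13.55 [0.5035 0.0199 0.1337] [ 0.57 -0.37 -1.95] [-0.05 -0.    0.02] [-0.2   0.1   1.85 -0.    1.18 -0.29] 0.1560579895406187
plate top plane: tool x = [-2.00000e-04 -1.00000e-03 -2.13819e+01]  tilt deg about y,z [-0.01 -0.06]
plate rect (tool y,z): ((-10.906005859375, -0.7032318115234375), (110.3959732055664, 124.89431762695312), 89.99308776855469)
knuckle pts 4973 [[-40.9, 54.4, -16.9], [-35.6, 65.3, -4.8], [-19.0, 81.3, 14.8]]
 z-mid of tube -1.1599683921436128 top x -40.79755406579426
steel 2090 axis x,y [-28.11  71.83] slopes deg [ 0.02 -0.61] rms 0.55 zrange [-17.2 -16.8  14.6  15.9]
[576. 200.] 6777
brass 2545 axis x,y [-27.63 110.54] slopes deg [ 0.02 -0.07] rms 0.66 zrange [-52.6 -52.1 -21.  -20.3]
[541. 330.] 5151
brass 1598 axis x,y [-27.69 110.51] slopes deg [-0.06 -0.18] rms 0.55 zrange [-12.6 -11.1  50.8  52. ]
```

View pics/w7.png

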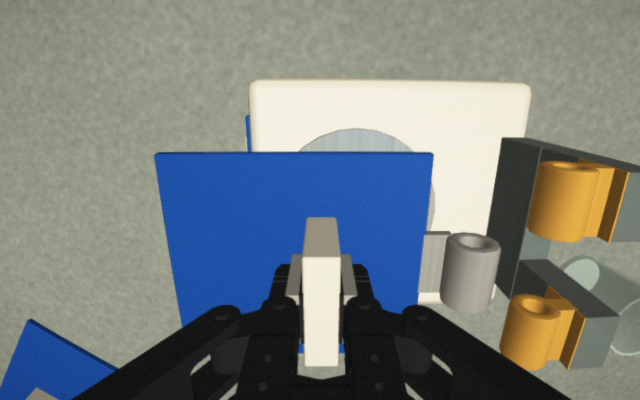

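Nearly aligned in height (0.45 mm to go down) and sideways (about 0.4 mm), with 38.7 mm left forward. Moving in gently in two stages.

Request:
drive_tool(increments=[[0.0004,0.003,0.0004,0,0,0,-1],[0,0.005,0,0,0,0,-1],[0,0.005,0,0,0,0,-1],[0,0.005,0,0,0,0,-1],[0,0.004,0,0,0,0,-1],[0,0.002,0,0,0,0,-1],[0,0,0,0,0,0,-1],[0,0,0,0,0,0,-1],[0,0,0,0,0,0,-1]])

```text
time_s: 14.72
eef_pos: [0.5275, 0.0217, 0.1335]
eef_rot: [0.522, 0.477, 0.522, -0.477]
wrist_force: [-0.2, -0.4, -3.2]
opening: 0.157
```

```bash
python3 inhand.py 8; python3 rel.py 8
```

```text
14.725 [0.5275 0.0217 0.1335] [-0.21 -0.43 -3.24] [0.05 0.04 0.02] [-0.18  0.16  1.79 -0.    1.19 -0.27] 0.1573164452573503
plate top plane: tool x = [-2.00000e-04 -1.10000e-03 -2.13716e+01]  tilt deg about y,z [-0.01 -0.06]
plate rect (tool y,z): ((-10.945392608642578, -1.05377197265625), (125.01146697998047, 109.8431625366211), 0.2229996621608734)
knuckle pts 4960 [[-40.9, 54.4, -16.9], [-35.5, 65.3, -4.9], [-19.0, 81.2, 14.6]]
 z-mid of tube -1.2580674676407169 top x -40.73130938952633
steel 2080 axis x,y [-28.11  71.83] slopes deg [ 0.17 -0.78] rms 0.55 zrange [-17.3 -16.8  14.2  15.2]
[526. 199.] 6870
brass 2724 axis x,y [-27.86  86.47] slopes deg [ 0.02 -0.29] rms 0.59 zrange [-53.  -52.6 -21.5 -20.6]
[506. 327.] 3559
brass 839 axis x,y [-27.84  86.47] slopes deg [0.83 0.46] rms 0.53 zrange [-12.9 -12.   48.9  50.7]
```

View pics/w8.png

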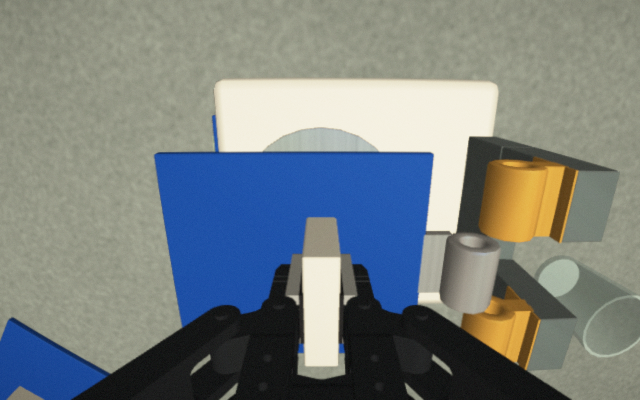

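Sideways now within about 0.1 mm, height 0.25 mm, 14.6 mm left forward. The steel knuckle is entering between the brass ones at (515,200) and (490,330).

Request:
drive_tool(increments=[[0.0002,0.002,0,0,0,0,-1],[0,0.003,0,0,0,0,-1],[0,0.003,0,0,0,0,-1],[0,0.003,0,0,0,0,-1],[0,0.002,0,0,0,0,-1],[0,0.0012,0,0,0,0,-1],[0,0,0,0,0,0,-1],[0,0,0,0,0,0,-1],[0,0,0,0,0,0,-1]])

```text
time_s: 15.9
eef_pos: [0.5417, 0.0229, 0.1333]
eef_rot: [0.522, 0.477, 0.522, -0.477]
wrist_force: [0.3, 0.6, -2.8]
opening: 0.153
```

```bash
python3 inhand.py 9; python3 rel.py 9; python3 - <<'E'
from bench import camera
import cv2,numpy as np
for n,s in(("scene",(slice(160,280),slice(290,430))),("top",(slice(100,230),slice(230,370)))):
    c=camera(n);np.savez(n+"9.npz",**c);cv2.imwrite(f"pics/{n}9.png",cv2.resize(c["img"][s],None,fx=4,fy=4,interpolation=cv2.INTER_CUBIC)[:,:,::-1])
E
```

```text
15.9 [0.5417 0.0229 0.1333] [ 0.26  0.64 -2.77] [-0.02  0.03 -0.03] [-0.18  0.19  1.76 -0.    1.2  -0.27] 0.15327436212847262
plate top plane: tool x = [-1.00000e-04 -7.00000e-04 -2.13636e+01]  tilt deg about y,z [-0.01 -0.04]
plate rect (tool y,z): ((-11.040287017822266, -1.1350021362304688), (125.0033187866211, 109.73110961914062), 0.2951802611351013)
knuckle pts 5023 [[-41.0, 54.4, -24.7], [-36.3, 65.5, -3.2], [-18.3, 94.6, 23.6]]
 z-mid of tube -0.5392345466269699 top x -40.90537791946516
steel 2072 axis x,y [-28.08  71.84] slopes deg [ 0.15 -0.79] rms 0.56 zrange [-17.6 -16.8  14.   15.4]
[495. 199.] 6833
brass 2849 axis x,y [-28.02  72.16] slopes deg [-0.12 -0.14] rms 0.56 zrange [-53.  -52.5 -21.5 -20.7]
[482. 324.] 2010
brass 788 axis x,y [-25.49  81.08] slopes deg [27.13 49.85] rms 2.7 zrange [-12.7 -12.   40.4  42.5]
```

View pics/w9.png

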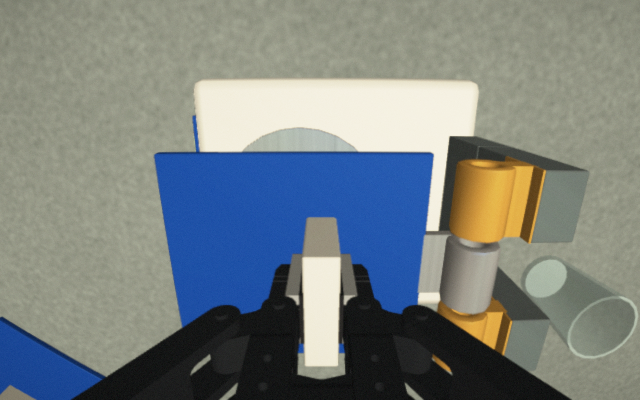

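View pics/scene9.png

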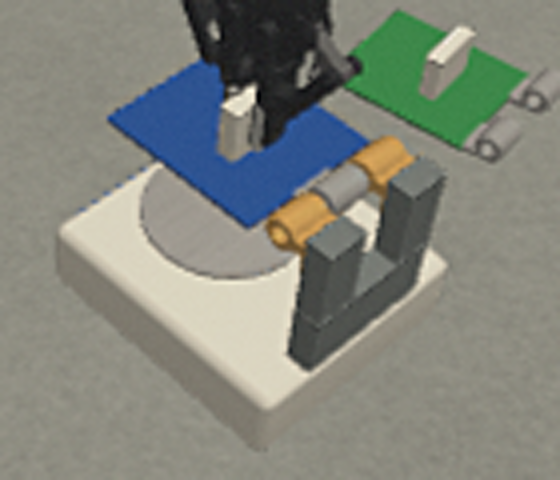

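Wrist picture: the steel knuckle (470,270) is in line between brass ones (482,200) and (470,325). The scene crop shows the same, plate level over the pan. Only 0.3 mm forward is left, so a last nudge, then let it settle.

Request:
drive_tool(increments=[[0,0.0003,0,0,0,0,-1],[0,0,0,0,0,0,-1],[0,0,0,0,0,0,-1],[0,0,0,0,0,0,-1],[0,0,0,0,0,0,-1],[0,0,0,0,0,0,-1]])

```text
time_s: 16.8
eef_pos: [0.5421, 0.023, 0.1333]
eef_rot: [0.522, 0.477, 0.522, -0.477]
wrist_force: [0.7, 0.7, -3.0]
opening: 0.156
```

```bash
python3 inhand.py 10; python3 rel.py 10|head -4; python3 - <<'E'
from bench import ctrl,hand_in
o=ctrl.get_obs();print(abs(o["dq"]).max(),o["wrist_force"])
print(hand_in())
E
```

```text
16.8 [0.5421 0.023  0.1333] [ 0.71  0.73 -3.02] [0.02 0.09 0.03] [-0.18  0.19  1.76 -0.    1.2  -0.27] 0.15572667918479094
plate top plane: tool x = [-1.0000e-04 -1.1000e-03 -2.1362e+01]  tilt deg about y,z [-0.01 -0.06]
plate rect (tool y,z): ((-11.159297943115234, -0.9991912841796875), (124.91675567626953, 109.92379760742188), 0.25518420338630676)
knuckle pts 5057 [[-41.1, 54.4, -25.2], [-36.4, 65.6, -3.1], [-18.5, 94.6, 23.9]]
 z-mid of tube -0.44605055873281607 top x -40.934669965476935
steel 2100 axis x,y [-28.11  71.85] slopes deg [ 0.1  -0.27] rms 0.55 zrange [-17.7 -16.9  14.2  14.8]
[495. 199.] 6840
brass 2825 axis x,y [-28.01  71.8 ] slopes deg [-0.22 -0.13] rms 0.58 zrange [-52.9 -52.5 -21.5 -20.6]
[482. 324.] 1981
0.0011403208511272934 [-0.16097693 -0.84935327 -2.60394402]
the job is handed in; nothing more can be done
None
```

I picked up the small blue one-knuckle flap and am holding it level over the pan, with its knuckle in the gap between the brass ones. The job is handed in at 16.8 s.

**Last checks:**
- **Alignment:** the wrist camera put the knuckle axis within about 0.1 mm in height and front-to-back of the far brass knuckle, and about 0.2 mm sideways of the gap's centre.
- **Level:** the plate is level to under 0.1° in the tool frame.
- **Weight and stillness:** the arm is still, and the wrist force of about 3 N downward is just the flap's weight, unchanged from when it hung free. Nothing rests on the balance.
- **Other items:** the spare flap, beaker, jar and pin were not touched at any point.

**Failed or disagreed:**
- **Missed first grip:** the first closing shut on nothing above the handle. Both the wrist and scene cameras showed the fingertips about 30 mm behind the reported tool point, not 11 mm ahead as the text says. I went 40 mm lower by the measured geometry, and the second grip held.
- **Near brass knuckle:** at the final pose it was largely hidden by the gripper, so its fit there was unusable. In the two looks before that (24 mm and 38 mm before the final pose in the travel direction noted by the moves), it agreed with the far one to within 0.1 mm in axis position.

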